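# Seat the biscuit mould on its thickness bars in the clamp

### The arm

A 6-joint arm with a two-finger parallel gripper is mounted at the origin on the work surface. World frame = base frame: x ahead of the robot, y to its left, z up, the work surface at z = 0. Lengths are in mm, angles in rad, forces in N, time in s.
With the tool pointing down it reaches from about 325 to 850 mm from the base axis. Payload 15.5 kg.
Tool frame: the origin (TCP) lies on the centre line of the jaws, within the pads' length; the fingertips stand ahead of it and the grasp point (between the pads) lies 11 mm behind it (manip.tip_extent is the z of the fingertips in the tool frame, in mm); z points along the fingers, y is the line along which they close (so a half turn about z gives the same grasp; the last joint's range is limited). The gripper opens to 91 mm and grips with 3 to 60 N. Pads are 32 mm wide; open, the fingers measure 118 mm over their backs; the gripper's body (76 mm by 178 mm) begins 60 mm behind the grasp point.
Start: joints at [1.069, 0.494, 1.345, -0, 1.302, -0.096], TCP at [246.717, 574.245, 221.915] pointing down, gripper open.
Joint ranges: [-2.91, 2.91], [-0.82, 2.16], [0.22, 2.67], [-1.22, 4.37], [0.12, 2.79], [-3.08, 3.08]. Speed limits (rad/s): [1.89, 1.89, 2.57, 3.01, 3.01, 3.01].

### API

Orientations are given as a unit quaternion [w, x, y, z].
In Python, from bench import manip gives the robot as it stands. Calls block until the motion is done:
- manip.move_pose(position, orientation): joint-space move of the TCP to a pose.
- manip.movel(position, frame=None, max_speed=150, guard=None): straight line of the TCP; frame=None keeps the orientation; max_speed is the mean speed in mm/s. With guard (N) it stops when the force on the tool has changed by that much, and returns True; else False.
- manip.movej(angles): joint-space move.
- manip.ungrasp() and manip.grasp(grasp_force=None): open the fingers fully, or close them until they stop; grasp_force is the grip in N (None keeps the last).
- manip.hold(seconds).
- manip.ik(position, orientation): joint angles nearest the present ones, or None.
- manip.snapshot(name): name is "scene" or "top" or "wrist"; returns the picture (480x640x3 uint8, red, green, blue); there is no depth.
- manip.get_calibration(name): a dict with "K" (3x3 intrinsics, pixels), "origin" and "rotation" of the camera in the world; the wrist camera has in their place "tool_from_camera" (4x4, takes a point from camera to tool coordinates, whose origin is the TCP and whose axes are the flange's). Camera axes: x right, y up, looking along -z (the intrinsics and any distortion apply to the point x, -y, -z); pixel columns grow to the right and rows downward; lengths in mm; the calibration is good to about 2 mm. A picture is of the moment at which its call begins: read the wrist's pose just before it. get_calibration takes no time and is no camera call.
A pose or a line that the arm cannot do raises manip.IKError and nothing moves.
- manip.sign_off(): hands the job in; it is judged then, once.
Readings, each from a call of its own:
- manip.get_time(): time.
- manip.get_joints(): joint angles.
- manip.get_qvel(): joint speeds.
- manip.get_effort(): joint torques, N m.
- manip.get_ee_pos(): TCP position.
- manip.get_tcp_rot(): TCP orientation.
- manip.get_wrist_force(): force on the tool from outside, world axes, zero at the start.
- manip.get_ft_torque(): the same for the moment, N m.
- manip.get_width(): finger opening in mm.
- manip.get_grasp_force(): force on a finger pad.
Only numpy, scipy, OpenCV 4.12 (cv2) and the standard library are available. Lean on these libraries where they do the work, as an engineer would, in place of code of your own. Each camera call takes 0.05 s, during which the arm holds its last target. There are 200 camera calls.

### The job

The wooden biscuit mould in the bench clamp still stands up off the two steel thickness bars beneath it, which lie loose. Tap the mould down slowly and firmly, without a hard blow, working both its ends, until it sits tight on both bars by itself; then try first the left bar and then the right bar (left and right as seen from the robot) with a gentle push on its upturned front end: neither may slide any more. Leave the bars where they lie and do not disturb anything else.

Things in the scene. Friction and masses are not known exactly. Their poses are not given: they have to be found in the camera images.
- clamp: Wooden bench clamp, fixed, let up to 7 mm into the table. Origin: centre of its foot under the mould's middle, up to 7 mm below the table top; x from front (robot side) to back, y left along the mould, z up. Bed top at z 20 mm, x -80 to 80, y -140 to 110. Jaws at the mould's ends to z 58, 70 wide, y 75 to 106 and -75 to -100; right of them the screw's block (to z 65) and handle, to y -175 mm.
- block: The biscuit mould: beech block on a steel sole, three round carvings on top, 60 (x) by 148 (y) by 35 mm high, 0.75 kg, between the jaws. Origin: centre of its underside; axes as the clamp's. It only slides up and down and rocks about x. At the start 5 to 9 mm too high, rocked up to 0.045 rad either way. Seated, its underside is at z 34, its top at z 69 mm of the clamp. Over 40 N on it is a hard blow.
- block_left (a point): Point on the mould's top, 50 mm left (+y) of its middle, above the left bar: a place to press. The jaws' friction (about 12 N to slide, 0.45 N m to rock) holds the mould where it is left; some 5 to 14 N on its top moves it, until it meets a hard stop on a bar. Go slowly (10 mm/s): landing on a bar at 30 mm/s gives a blow of over 40 N.
- block_right (a point): Point on the mould's top, 50 mm right (-y) of its middle, above the right bar: a place to press. A brief knock springs back: keep about 18 N on each end for a quarter of a second, then about 13 N on the first end again, as the end pressed last is left the tighter. Pressing one end alone lifts the other.
- bar_left: Left steel thickness bar, 130 (x) by 14 by 14 mm, 0.2 kg, loose on the clamp's bed about 50 mm left of the mould's middle, crossing beneath it and sticking out in front. Origin: centre of its underside; x along it to the back. Its front end (x -65 to -57 mm) is turned up to 36 mm above its underside. Held tight it resists several N; loose it slides under 1 to 2 N.
- bar_right: Right steel thickness bar, the same as the left one, about 50 mm right of the mould's middle.
- bar_left_end (a point): Middle of the front face of the left bar's upturned end, 25 mm above the bar's underside (z 45 mm of the clamp); axes as the bar's. Push here to the back (+x), or pinch the end from above across its 14 mm. The space in front of it is free.
- bar_right_end (a point): The same point on the right bar.
- biscuit: Bystander: baked biscuit, 40 mm across, 10 mm thick, on the clamp's bed between the bars in front of the mould. Origin: its underside.
- cutter: Bystander: steel ring cutter with turned wooden handle, 68 mm across, 94 mm tall, on the table left of the clamp. Origin: its underside.
- brush: Bystander: pastry brush, 180 mm long, lying on the left.
- scraper: Bystander: steel dough scraper with a wooden grip, 100 by 130 mm, lying on the right.
- bowl: Bystander: steel bowl, 120 mm across, 50 mm high, on the left.
- jar: Bystander: glass jar, 64 mm across, 90 mm tall, on the right.
Mind the look-alikes: they are no part of the job. What is shaped like the bar_right but green is not meant. What is shaped like the bar_left but pink is not meant.

How it is judged (in metres and radians):
On the way, in this order (a step that is already met when the one before it is completed fails the run):
1. the mould, with the robot off it, sits tight on both bars (more than 1.5 N on each) (contact force between block and bar_left above 1.5 N and contact force between block and bar_right above 1.5 N and contact force between each of the arm, the fingers and block below 0.3 N), for 0.3 s.
2. the left bar is then tried with a push or tug of more than 1.5 N by the fingers (contact force between the fingers and bar_left above 1.5 N), for 0.04 s.
3. the right bar is then tried with a push or tug of more than 1.5 N by the fingers (contact force between the fingers and bar_right above 1.5 N), for 0.04 s.
At the end, for the whole second after the job is handed in: The mould sits by itself on both bars with more than 1.5 N on each and within 0.02 rad of level; both bars are at rest within 10 mm of where they lay at the start (contact force between block and bar_left above 1.5 N and contact force between block and bar_right above 1.5 N and distance of each of bar_left, bar_right from where it was at the start of the episode below 0.01 m and angle between block's own z axis and vertical below 0.02 rad and linear speed of each of bar_left, bar_right below 0.01 m/s); the robot touches nothing.
It fails at once if the mould is struck a hard blow: more than 40 N on it (contact force between any of the fingers, the arm and block above 40 N).
It fails at once if a bar is pushed with more than 25 N (contact force between the fingers and bar_left above 25 N or contact force between the fingers and bar_right above 25 N).
It fails at once if a bystander is moved by more than 20 mm (distance of any of biscuit, cutter, brush, scraper, bowl, jar from where it was at the start of the episode above 0.02 m).
It also fails if it takes over 64 s, if anything falls off the work surface, if the arm or the gripper's body presses on something with over 40 N, if the wrist force passes 120 N, or if a joint passes its speed limit or range.

## Working session

There is one attempt and no reset: what is moved stays moved. The work goes in short steps, each a Python script; the robot and the scene stay as the last script left them, time stands still between calls to the robot, and variables do not carry over. Pictures are saved under pics/ and viewed, at most 10 in all, crops included, and the job is handed in when it is done.

```bash
mkdir -p pics
python3 - <<'E'
from bench import manip as m
import cv2
for n in("scene","top"):
    cv2.imwrite(f"pics/{n}0.png",m.snapshot(n)[:,:,::-1])
    c=m.get_calibration(n);print(n,c)
print(m.get_calibration("wrist"),m.tip_extent,m.get_tcp_rot(),m.get_wrist_force(),m.get_time(),m.get_width())
E
```

```text
scene {'K': array([[484.01123185,   0.        , 325.54601095],
       [  0.        , 484.01123185, 236.27146971],
       [  0.        ,   0.        ,   1.        ]]), 'origin': array([ 899.73954615, -629.94691589,  904.12021649]), 'rotation': array([0.89746223, 0.33477303, 0.09811981, 0.26992789])}
top {'K': array([[437.43034074,   0.        , 323.88878903],
       [  0.        , 437.43034074, 237.97495992],
       [  0.        ,   0.        ,   1.        ]]), 'origin': array([ 438.16804028,    5.23867981, 1307.91238665]), 'rotation': array([ 0.71643487,  0.01331299, -0.02793819, -0.69696722])}
{'K': array([[430.08259449,   0.        , 322.10225696],
       [  0.        , 430.08259449, 239.36442652],
       [  0.        ,   0.        ,   1.        ]]), 'tool_from_camera': array([[ 6.38462120e-04,  9.71042285e-01,  2.38906831e-01,
         6.76044356e+01],
       [ 9.99999784e-01, -5.82969946e-04, -3.02936144e-04,
        -1.86231835e-01],
       [-1.54888303e-04,  2.38906973e-01, -9.71042447e-01,
        -1.62199155e+02],
       [ 0.00000000e+00,  0.00000000e+00,  0.00000000e+00,
         1.00000000e+00]])} 8.0 [-1.54468049e-04  2.01534097e-01  9.79481347e-01 -5.24446662e-04] [ 0.19895182 -0.35123531  0.69699611] 0.1 91.13818715017618
```

```bash
ls
```

```text
pics
```

View pics/top0.png

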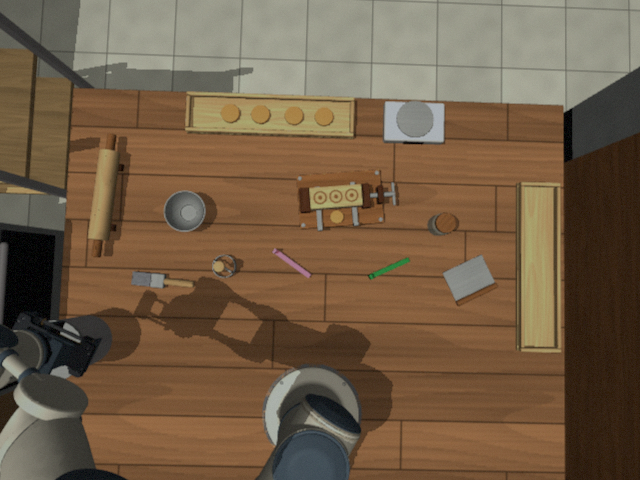

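View pics/scene0.png

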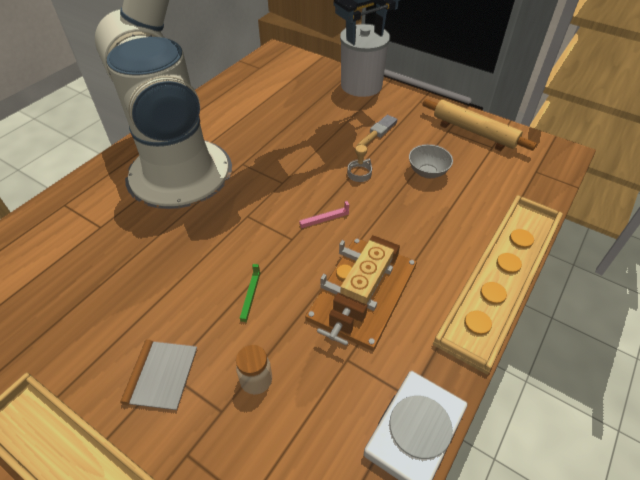

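The mould is in the clamp, at about (334,197) in the top view. Two grey bars stick out in front of it at about (320,218) and (355,215). The pink bar (292,262) and green bar (389,268) lie loose on the table and are look-alikes. I'll confirm with an enlarged crop.

```bash
cat > h.py <<'E'
from bench import manip as m
import numpy as np, cv2
from scipy.spatial.transform import Rotation as R
def rot(q): return R.from_quat(np.asarray(q)[[1,2,3,0]])
def quat(r):
    q=r.as_quat(); return [q[3],q[0],q[1],q[2]]
def campose(n,ee=None,q=None):
    c=m.get_calibration(n)
    if n!="wrist": return np.array(c["K"]),np.array(c["origin"]),rot(c["rotation"]).as_matrix()
    T=np.array(c["tool_from_camera"]); Rt=rot(q).as_matrix()
    return np.array(c["K"]),np.array(ee)+Rt@T[:3,3],Rt@T[:3,:3]
def pix2w(cp,uv,z):
    K,o,Rm=cp; d=Rm@np.array([(uv[0]-K[0,2])/K[0,0],-(uv[1]-K[1,2])/K[1,1],-1.])
    return o+d*(z-o[2])/d[2]
def w2pix(cp,p):
    K,o,Rm=cp; c=Rm.T@(np.asarray(p,float)-o)
    return np.array([K[0,0]*c[0]/-c[2]+K[0,2],K[1,1]*-c[1]/-c[2]+K[1,2]])
E
python3 - <<'E'
import cv2,numpy as np
a=cv2.imread("pics/top0.png")[160:240,270:410];b=cv2.imread("pics/scene0.png")[225:355,290:430]
a=cv2.resize(a,(700,400),interpolation=cv2.INTER_CUBIC)
cv2.imwrite("pics/crop1.png",a)
from h import *
cp=campose("top")
for uv,z in [((334,197),70),((307,200),70),((362,196),70),((320,225),45),((356,222),45)]: print(uv,pix2w(cp,uv,z).round(1))
E
```

```text
(334, 197) [628.7 -45.1  70. ]
(307, 200) [617.8  31.6  70. ]
(362, 196) [ 634. -125.   70.]
(320, 225) [549.6  -7.6  45. ]
(356, 222) [ 561.4 -111.9   45. ]
```

View pics/crop1.png

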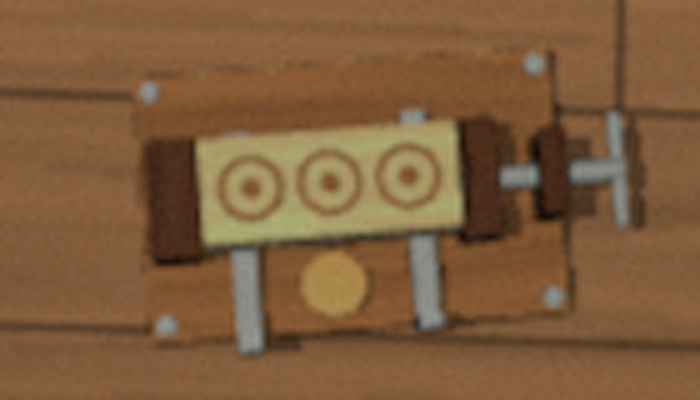

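The crop confirms two grey steel bars under the mould, the left at (248,350) and the right at (430,325). The biscuit lies between them. Next is a close look from the wrist.

```bash
cat >> h.py <<'E'
def down(yaw,flip=False):  # tool z down; tool x = clamp -x (camera towards robot) or +x if flip
    a=yaw+(0 if flip else np.pi)
    x=np.array([np.cos(a),np.sin(a),0]);z=np.array([0,0,-1.])
    return R.from_matrix(np.stack([x,np.cross(z,x),z],1))
E
python3 - <<'E'
from h import *
cp=campose("top")
cr=[(197,140),(460,122),(467,228),(205,247)]
W=[pix2w(cp,(270+u/5-.4,160+v/5-.4),72) for u,v in cr]
print(np.round(W,1))
c=np.mean(W,0);d=(W[0]+W[3]-W[1]-W[2])[:2];yaw=np.arctan2(-d[0],d[1]);print(c,yaw,np.linalg.norm(d)/2)
p=c+np.array([-45*np.cos(yaw),-45*np.sin(yaw),0]);p[2]=240
for f in(False,True): print(f,m.ik(p,quat(down(yaw,f))))
f=m.ik(p,quat(down(yaw))) is None
m.move_pose(p,quat(down(yaw,f)))
e,q=m.get_ee_pos(),m.get_tcp_rot();im=m.snapshot("wrist")
cv2.imwrite("pics/w1.png",im[:,:,::-1]);np.savez("w1.npz",e=e,q=q);print(e,q,f,m.get_time(),m.get_wrist_force())
E
```

```text
[[ 653.2   26.9   72. ]
 [ 668.1 -122.9   72. ]
 [ 607.3 -128.2   72. ]
 [ 592.    20.6   72. ]]
[630.17761001 -50.91842789  72.        ] 0.10100794672838526 150.08680061983333
False [-1.95979025e-01  4.24390596e-01  1.41533131e+00 -4.44089210e-16
  1.30187075e+00 -1.86778330e+00]
True [-1.95979025e-01  4.24390596e-01  1.41533131e+00 -4.44089210e-16
  1.30187075e+00  1.27380935e+00]
[585.46333495 -54.81344271 239.96081878] [-7.47568164e-06 -5.08074957e-02  9.98708464e-01  4.93648493e-05] False 2.6833 [ 0.6013714   0.33219027 -0.02363424]
```

View pics/w1.png

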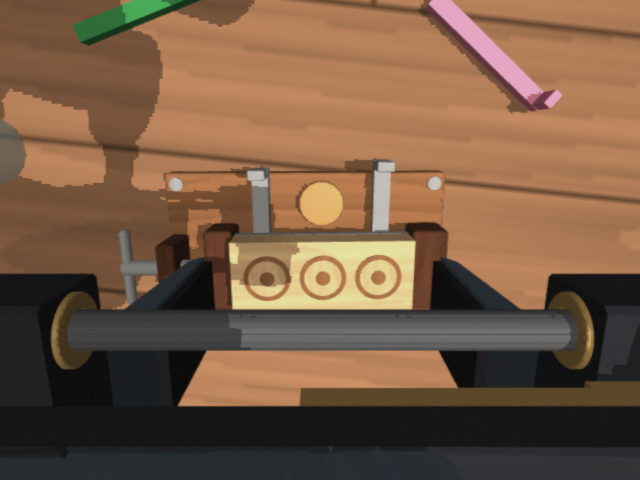

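The wrist view shows the mould's top front edge at (231,241)–(413,240). The left bar's upturned end is at (384,166) and the right bar's at (257,174). The carving centres are at (267,279), (323,278) and (379,277).

Run:
```python
from h import *
d=np.load("w1.npz");cp=campose("wrist",d["e"],d["q"])
for n,uv,z in[("mL",(413,240),73),("mR",(231,241),73),("cL",(379,277),73),("cM",(323,278),73),("cR",(267,279),73),("bLfront",(385,161),53),("bRfront",(257,170),53)]:
    print(n,pix2w(cp,uv,z).round(1))
im=cv2.imread("pics/w1.png")[145:315,150:460]
cv2.imwrite("pics/w1c.png",cv2.resize(im,None,fx=2.5,fy=2.5,interpolation=cv2.INTER_CUBIC))
```

```text
mL [592.   18.2  73. ]
mR [ 607.4 -124.5   73. ]
cL [625.2  -4.4  73. ]
cM [630.6 -49.1  73. ]
cR [636. -94.  73.]
bLfront [534.3  -9.1  53. ]
bRfront [ 551.9 -110.6   53. ]
```

View pics/w1c.png

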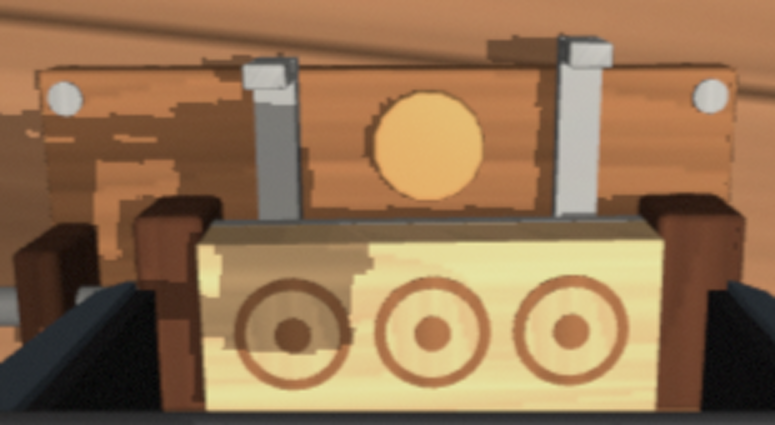

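```bash
cat >> h.py <<'E'
YAW=0.11; C=np.array([630.,-50.]); F=np.array([np.cos(YAW),np.sin(YAW)]); L=np.array([-np.sin(YAW),np.cos(YAW)])
Q=quat(down(YAW))
def fz(): return float(m.get_wrist_force()[2])
def press(side,target,z0,zmin=62,v=8,hold=0.3):
    p=C+50*side*L
    m.movel([*p,z0],max_speed=120); m.hold(0.15); b=fz()
    hit=m.movel([*p,zmin],max_speed=v,guard=target-1); z=m.get_ee_pos()[2]; f=fz()-b; fm=f
    z1=z
    for i in range(12):
        if not hit or f>=target-.5 or z1<zmin: break
        z1-=0.15; m.movel([*p,z1],max_speed=8); f=fz()-b; fm=max(f,fm)
    m.hold(hold); f2=fz()-b; ze=m.get_ee_pos()[2]
    m.movel([*p,ze+4],max_speed=20); m.movel([*p,ze+10],max_speed=80)
    print(f"side {side} hit {hit} zhit {z:.2f} zend {ze:.2f} fmax {fm:.1f} fhold {f2:.1f} base {b:.2f} t {m.get_time():.2f}")
    return ze
E
python3 - <<'E'
from h import *
m.grasp(10); m.move_pose([*(C+50*L),120],Q); print(m.get_width(),m.get_time())
press(1,17,97)
E
```

```text
0.2645834642258583 4.6583
side 1 hit True zhit 75.08 zend 75.03 fmax 17.1 fhold 16.9 base -0.01 t 10.21
```

Run:
```python
from h import *
press(-1,18,92); press(1,18,82)
```

```text
side -1 hit True zhit 74.83 zend 74.78 fmax 18.9 fhold 17.8 base 0.05 t 16.20
side 1 hit True zhit 74.83 zend 74.76 fmax 18.4 fhold 18.3 base 0.60 t 21.21
```

Run:
```python
from h import *
press(-1,18,79); press(1,13,79)
```

```text
side -1 hit True zhit 74.83 zend 74.76 fmax 20.4 fhold 20.6 base 0.25 t 26.18
side 1 hit True zhit 74.80 zend 74.79 fmax 14.0 fhold 14.2 base 0.48 t 30.38
```

```bash
cat >> h.py <<'E'
def trybar(front,z=46,extra=7):
    f=np.array(front); s=f-38*F; e=f+(-16+extra)*F
    p=m.get_ee_pos(); m.movel([p[0],p[1],110],max_speed=150)
    m.movel([*s,110],max_speed=200); m.movel([*s,z],max_speed=120); m.hold(0.15)
    b=m.get_wrist_force()
    hit=m.movel([*e,z],max_speed=7,guard=4); q=m.get_ee_pos(); m.hold(.12)
    d=np.array(m.get_wrist_force())-b
    print("hit",hit,"contact front off",round(float((q[:2]-f)@F),2),"df",d.round(2),"t",m.get_time())
    m.movel([*s,z],max_speed=60); m.movel([*s,110],max_speed=150)
E
python3 - <<'E'
from h import *
trybar([534.3,-9.1])
E
```

```text
hit True contact front off -16.58 df [ 0.1  -0.57 -0.13] t 35.2083
```

The stop came where expected, but the force faded afterwards. I'll check by pushing again in fine steps and logging the force.

Run:
```python
from h import *
f=np.array([534.3,-9.1]);z=46
s=f-22*F;p=m.get_ee_pos();m.movel([*s,p[2]]);m.movel([*s,z],max_speed=120);m.hold(.2)
b=np.array(m.get_wrist_force());out=[]
for k in np.arange(-19,-13,.4):
    m.movel([*(f+k*F),z],max_speed=12);d=np.array(m.get_wrist_force())-b
    out.append((round(float((m.get_ee_pos()[:2]-f)@F),2),round(float(d[:2]@F),2)))
    if -d[:2]@F>4: break
m.hold(.1);d=np.array(m.get_wrist_force())-b
print(out,d.round(2),m.get_time())
m.movel([*(f-24*F),z],max_speed=60)
e=m.get_ee_pos();m.movel([e[0],e[1],110])
```

```text
[(-18.9, -0.62), (-18.64, 0.17), (-18.18, -0.1), (-17.76, 0.87), (-17.39, 0.35), (-16.98, -0.66), (-16.55, -0.2), (-16.36, -0.68), (-16.3, -3.5), (-16.25, -6.69)] [-6.53 -3.21  4.62] 40.1833
```

The left bar holds at 6.7 N without moving. Now the right bar.

Run:
```python
from h import *
f=np.array([551.9,-110.6]);z=46
s=f-24*F;m.movel([*s,110],max_speed=200);m.movel([*s,z],max_speed=120);m.hold(.15)
b=np.array(m.get_wrist_force());out=[]
for k in np.arange(-20,-12,.4):
    m.movel([*(f+k*F),z],max_speed=12);d=np.array(m.get_wrist_force())-b
    out.append((round(float((m.get_ee_pos()[:2]-f)@F),2),round(float(d[:2]@F),2)))
    if -d[:2]@F>4: break
m.hold(.1);d=np.array(m.get_wrist_force())-b
print(out,d.round(2),m.get_time())
m.movel([*(f-26*F),z],max_speed=60)
e=m.get_ee_pos();m.movel([e[0],e[1],170])
cv2.imwrite("pics/w2.png",m.snapshot("wrist")[:,:,::-1]);print(m.get_time())
```

```text
[(-19.98, 1.08), (-19.6, 0.65), (-19.18, 1.31), (-18.79, 0.82), (-18.38, 0.74), (-17.99, 1.03), (-17.59, 1.3), (-17.15, 1.04), (-16.8, 0.67), (-16.54, -0.94), (-16.47, -4.54)] [-4.59 -1.08  2.09] 45.6333
46.975
```

View pics/w2.png

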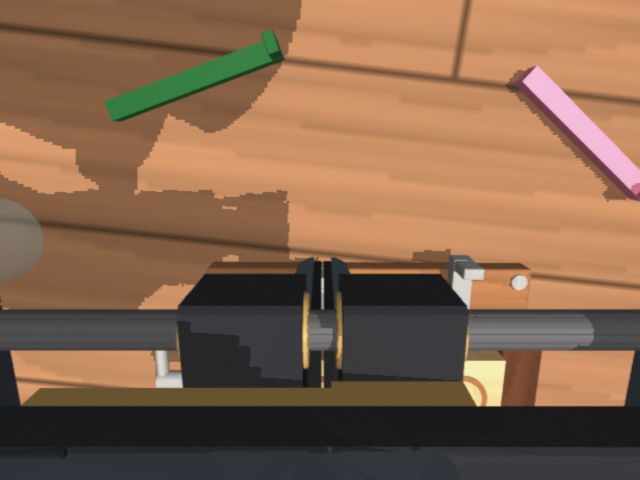

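Both bars stalled under the push. In the picture the gripper stands clear and the left bar's end, at (465,268), is in place.

```bash
python3 -c "
from bench import manip as m
print(m.sign_off())"
```

```text
the job is handed in; nothing more can be done
None
```

I tapped the mould down on both bars; the left then held against a push of about 7 N and the right about 5 N without sliding, and I handed the job in at about 47 s, with no verdict shown.

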